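Seat the stencil plate on its registration pins

ROBOT

A 7-joint arm with a two-finger parallel gripper is mounted at the origin on a cart in front of the work surface, level with it; the furniture and walls round the work are solid. World frame = base frame: x ahead of the robot, y to its left, z up, the work surface at z = 0. Lengths are in mm, angles in rad, forces in N, time in s.
With the tool pointing down it reaches from about 400 to 875 mm from the base axis. Payload 4.4 kg.
Tool frame: the origin (TCP) lies midway between the tips of the shut fingers; the grasp point (between the pads) lies 19 mm behind it (ctrl.pinch_z is the distance from the TCP to the grasp point, in mm); z points along the fingers, y is the line along which they close (so a half turn about z gives the same grasp; the last joint's range is limited). The gripper opens to 85 mm and grips with 20 to 120 N. Pads are 22 mm wide; open, the fingers measure 114 mm over their backs; the gripper's body (76 mm by 85 mm) begins 54 mm behind the grasp point. The pads swing forward as they close: fully open they stand 13 mm farther back than shut.
Start: joints at [1.266, 0.628, 0.038, 1.517, -0.027, 0.996, -0.02], TCP at [153.776, -631.562, 231.313] pointing down, gripper open.
Joint ranges: [-3.06, 3.06], [-0.37, 2.12], [-1.25, 1.32], [0.18, 2.47], [-1.1, 4.24], [0.23, 1.98], [-2.94, 2.94]. Speed limits (rad/s): [2.57, 2.57, 3.14, 3.14, 3.14, 3.14, 3.14].

INTERFACE

Orientations are given as [roll, pitch, yaw] about the fixed x, y, z axes, in that order (R = Rz(yaw) Ry(pitch) Rx(roll)).
In Python, from cell import read_state, cams, order, ctrl gives the robot as it stands.
- The arm moves only by the tool move_arm, never from a script. Its argument "targets" is text: rows parted by semicolons, each of 7 numbers parted by spaces: the gripper's target within -1 to 1 (fully open at 1, half-way at 0, shut at -1), then the shift along the tool's x, y, z in cm, then the turn, a rotation vector about the tool's x, y, z in degrees. A call has 1 to 5 rows; each row shifts and turns the commanded pose from where the row before left it, along the tool's axes as they then stand; what a row does not reach is not made up. A row lasts 1/12 s, in which the tool goes at most 41.7 mm and 7.16 degrees, less where a joint would pass 70% of its speed; a pose out of reach is approached as far as the arm can. A call with a gripper value outside its range is refused whole. The fingers move at their own pace and stop on an object; the grip force is fixed at half the most. Time passes only in rows, so rows that do not move let the fingers close. It gives the time, the measured TCP pose, the force, the opening and the grip force at its end, in the units of the state.
- read_state(): the state, without advancing time (a new reading comes with each control period).
- cams.get_image(name): name is "scene" or "top" or "wrist"; returns a dict with "color" (480x640x3 uint8, red, green, blue), "fovy" (degrees; the focal length in pixels is half the picture's height over the tangent of half this angle, whatever the lens; pixels are square), "cx", "cy" (the principal point, pixels), "rvec" (rotation vector, rad) and "tvec" (3), from world to camera coordinates, as OpenCV has them. Camera axes: x right, y down, z forward; pixel columns grow to the right and rows downward; lengths in mm; the calibration is good to about 2 mm. The wrist camera is an equidistant fisheye: a pixel r from the principal point sees the ray r / f radians off the axis. A picture is of the moment at which its call begins. There is no depth.
- order.finish_job(): hands the job in; it is judged then, once.
The state is a dict: "clock": time; "qpos": joint angles; "qd": joint speeds; "tau": joint torques, N m; "eef_pos": TCP position; "tool_rot": TCP orientation; "force": force on the tool from outside, world axes, zero at the start; "torque": the same for the moment, N m; "width": finger opening in mm; "gripper_force": force on a finger pad.
Only numpy, scipy, OpenCV 4.12 (cv2) and the standard library are available. Lean on these libraries where they do the work, as an engineer would, in place of code of your own. Each camera call takes 0.05 s, during which the arm holds its last target. There are 200 camera calls.

TASK

The metal stencil plate lies crooked on the wooden stamping jig, one end propped up on the two registration pins. Without picking it up, push the plate along between the rails by its upright lip until both round holes drop over the pins and it lies flat on the board; then, again only pushing, swing the keeper bar by its knob right round over the end of the plate to its stop. Leave the things lying round the jig where they are.

Things in the scene. Friction and masses are not known exactly. Their poses are not given: they have to be found in the camera images.
- jig: Fixed wooden board 260 x 150 x 12 mm (jig x -135 to +125). Origin on the table; x = push direction, z up. Rails 12 mm wide, 10 mm high above the board, x -100 to +70 mm, inner faces at y = +-57 mm; channel ends open. Two steel pins, 10 mm diameter, tapered noses, 10 mm high above the board, at jig (10, 35) and (10, -35) mm; keeper pivot at (90, 0) mm.
- pins_mid (a point): Point on the board's top face (12 mm above the table) midway between the two pins, at jig (10, 0, 12) mm.
- plate: Loose aluminium plate 130 (x) x 110 (y) x 5 mm, 0.15-0.28 kg, with windows and two round 15 mm holes at plate (10, +-35) mm. Origin: centre of underside; x along jig x. Starts 18-45 mm short of home (to jig -x), +x end propped on the pins, -x edge on the board, tilt 5 deg. Pushed to +x it drops flat over the pins, which then stop it. Home: origin at jig (0, 0, 12) mm, give or take the play.
- holes_mid (a point): Point on the plate's underside midway between its two round holes, at plate (10, 0, 0) mm.
- lip_top (a point): Top middle of the plate's upright lip, at plate (-63, 0, 24) mm. The lip is 80 mm long (along y), 4 mm thick, and stands along the plate's -x edge, 24 mm above the underside; its outer face (plate x = -65 mm) is the face to push, with free room behind it.
- keeper (a joint): Angle (rad) of the flat dark steel keeper bar, 16 mm wide, 5 mm thick, underside 7 mm above the board, on an upright pivot at jig (90, 0) mm; it reaches 47 mm from the pivot. 0 = along jig +y, clear of the plate; turns anticlockwise from above to pi/2 = stop, along jig -x over the plate's end. Starts at 0-0.35; stays where left (about 1 N at the knob turns it).
- keeper_knob (a point): Top centre of the smooth, slippery black upright knob post on the keeper, 36 mm from the pivot axis; the post is 12 mm in diameter, 25 mm high above the bar, its top 49 mm above the table.
- stamp_block: Bystander: wood-mounted rubber stamp block, 50 x 52 x 27 mm, loose; origin at the centre of its underside.
- cream_jar: Bystander: white screw-top jar, 48 mm in diameter, 42 mm high, loose; origin at the centre of its underside.
- tweezers: Bystander: black tweezers lying flat, 20 x 124 x 10 mm (long along its y), loose; origin at the centre of its underside.

How it is judged (in metres and radians):
On the way, in this order (a step that is already met when the one before it is completed fails the run):
1. the plate lies flat on the board with both holes over the pins, the keeper not yet turned (horizontal distance between holes_mid and pins_mid below 0.004 m and z of holes_mid in the frame of jig below 0.0145 m and angle between plate's own z axis and vertical below 0.025 rad and angle between the x axis of plate and the x axis of jig, either way round below 0.1 rad and value of joint keeper below 0.7 rad), for 0.2 s.
2. the keeper is swung over the plate's end (value of joint keeper above 1.35 rad), for 0.2 s.
At the end, for the whole second after the job is handed in: The plate rests flat on the board (underside within 2.5 mm of it, tilt under 0.025 rad) with both holes over the pins (midpoint within 4 mm of the pins' midpoint), at rest, and the keeper is turned past 1.35 rad over its end (horizontal distance between holes_mid and pins_mid below 0.004 m and z of holes_mid in the frame of jig below 0.0145 m and angle between plate's own z axis and vertical below 0.025 rad and angle between the x axis of plate and the x axis of jig, either way round below 0.1 rad and value of joint keeper above 1.35 rad and linear speed of plate below 0.02 m/s); the robot touches nothing.
It fails at once if the plate is lifted (holes_mid over 26 mm or lip_top over 44 mm above the table, or tipped over 0.3 rad) (height (world z) of holes_mid above 0.026 m or height (world z) of lip_top above 0.044 m or angle between plate's own z axis and vertical above 0.3 rad).
It fails at once if a bystander is moved by more than 15 mm (distance of any of stamp_block, cream_jar, tweezers from where it was at the start of the episode above 0.015 m).
It also fails if it takes over 56 s, if anything falls off the work surface, if the arm or the gripper's body presses on something with over 40 N, if the wrist force passes 120 N, or if a joint passes its speed limit or range.

## Working session

There is one attempt and no reset: what is moved stays moved. The work goes in short steps, Python scripts to look and compute and a tool call to move; the robot and the scene stay as the last step left them, time stands still between calls to the robot, and variables do not carry over. Pictures are saved under pics/ and viewed, at most 10 in all, crops included, and the job is handed in when it is done.

Besides the shell and the picture viewer there is one more tool, called by a JSON object that holds its "name" and its "arguments". move_arm: Moves the arm, as the interface text tells. Its arguments: {"type":"object","properties":{"targets":{"type":"string"}},"required":["targets"]}

```bash
mkdir -p pics; cat > h.py <<'E'
import numpy as np, cv2
from cell import read_state, cams, order, ctrl
def grab(n,f):
    d=cams.get_image(n); cv2.imwrite(f'pics/{f}.png',d['color'][:,:,::-1]); 
    np.savez(f'pics/{f}.npz',**{k:np.array(v) for k,v in d.items()}); return d
def load(f): return dict(np.load(f'pics/{f}.npz'))
def ray(d,u,v,fish=False):
    f=240/np.tan(np.radians(float(d['fovy']))/2)
    x=(u-float(d['cx']))/f; y=(v-float(d['cy']))/f
    if fish:
        r=np.hypot(x,y); c=np.array([x/r*np.sin(r),y/r*np.sin(r),np.cos(r)]) if r>0 else np.array([0,0,1.])
    else: c=np.array([x,y,1.])
    R=cv2.Rodrigues(np.array(d['rvec'],float))[0]; t=np.array(d['tvec'],float).ravel()
    return -R.T@t, R.T@c
def onz(d,u,v,z,fish=False):
    o,r=ray(d,u,v,fish); return o+r*(z-o[2])/r[2]
def proj(d,p):
    f=240/np.tan(np.radians(float(d['fovy']))/2)
    R=cv2.Rodrigues(np.array(d['rvec'],float))[0]; c=R@np.array(p,float)+np.array(d['tvec'],float).ravel()
    return c[:2]/c[2]*f+[float(d['cx']),float(d['cy'])]
E
python3 - <<'E'
from h import *
s=read_state(); print(s['clock'],s['eef_pos'],s['tool_rot'],s['width'])
for n in ['top','scene']:
    d=grab(n,n+'0'); print(n,d['fovy'],ray(d,320,240))
E
```

```text
0.0 [ 153.63395016 -630.93160291  230.37730953] [-3.13965665e+00  2.47744689e-05  2.38797177e-01] 85.42740393284663
top 47.30801761540306 (array([506.38068522,  98.90261393, 913.70740378]), array([ 0.05601421, -0.00202006, -0.99866574]))
scene 44.53063802151708 (array([ 19.57033596, 403.28954056, 696.31640842]), array([ 0.63104617, -0.36059204, -0.68708151]))
```

View pics/top0.png

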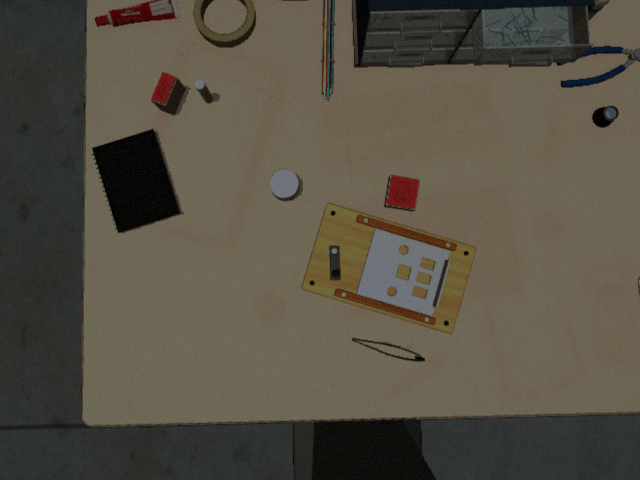

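View pics/scene0.png

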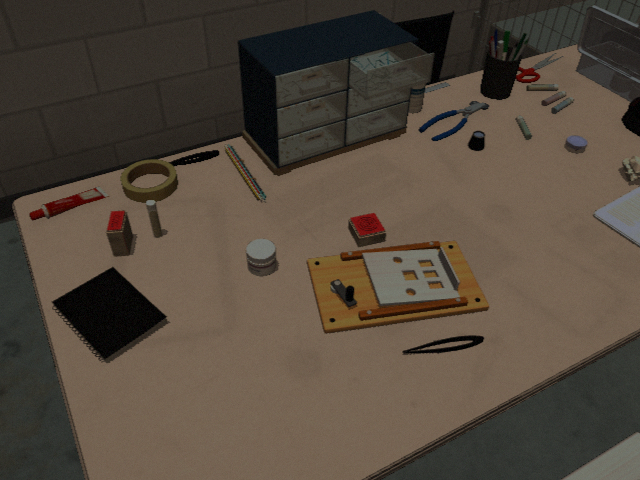

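The top view shows the jig with corners near (330,203), (476,246), (452,333) and (301,290), so jig +x points image-left. The lip is at about (441,283), the keeper pivot at (334,251) and the knob at (336,273). The jar is at (285,184), the stamp at (402,193) and the tweezers at (388,349).

```bash
python3 - <<'E'
from h import *
d=load('top0'); im=d['color']; hsv=cv2.cvtColor(im,cv2.COLOR_RGB2HSV)
for p in [(320,220),(310,270),(465,270),(250,300),(400,225),(380,260)]: print(p,hsv[p[1],p[0]])
roi=np.zeros((480,640),np.uint8); roi[196:345,290:485]=255
m=((hsv[:,:,1]>105)&(hsv[:,:,0]<30)&(hsv[:,:,0]>5)).astype(np.uint8)*255&roi
m=cv2.morphologyEx(m,cv2.MORPH_OPEN,np.ones((3,3)))
cs=cv2.findContours(m,0,2)[0]; c=max(cs,key=cv2.contourArea); c=cv2.convexHull(c)
r=cv2.minAreaRect(c); b=cv2.boxPoints(r); print(r,b)
P=np.array([onz(d,*q,12)[:2] for q in b]); print(P,[np.linalg.norm(P[i]-P[i-1]) for i in range(4)])
for n,crop in [('top0',(290,190,200,150))]:
    x,y,w,h=crop; cv2.imwrite('pics/c1.png',cv2.convertScaleAbs(cv2.resize(im[y:y+h,x:x+w,::-1],None,fx=4,fy=4,interpolation=2),alpha=1.5))
E
```

```text
(320, 220) [ 23  60 107]
(310, 270) [ 25 129 111]
(465, 270) [ 25 131 111]
(250, 300) [ 21  61 112]
(400, 225) [ 20 145 111]
(380, 260) [107  19 121]
((388.9923400878906, 267.9224853515625), (157.96890258789062, 90.95436096191406), 16.745750427246094) [[300.25427 288.71368]
 [326.4605  201.61646]
 [477.7304  247.13129]
 [451.52417 334.22852]]
[[ 477.5992072   130.67560395]
 [ 620.42314613   85.36923662]
 [ 540.92769461 -163.98152723]
 [ 398.87152067 -115.89523198]] [np.float64(258.83435969550186), np.float64(149.83772707133625), np.float64(261.71612530258676), np.float64(149.97415892333674)]
```

View pics/c1.png

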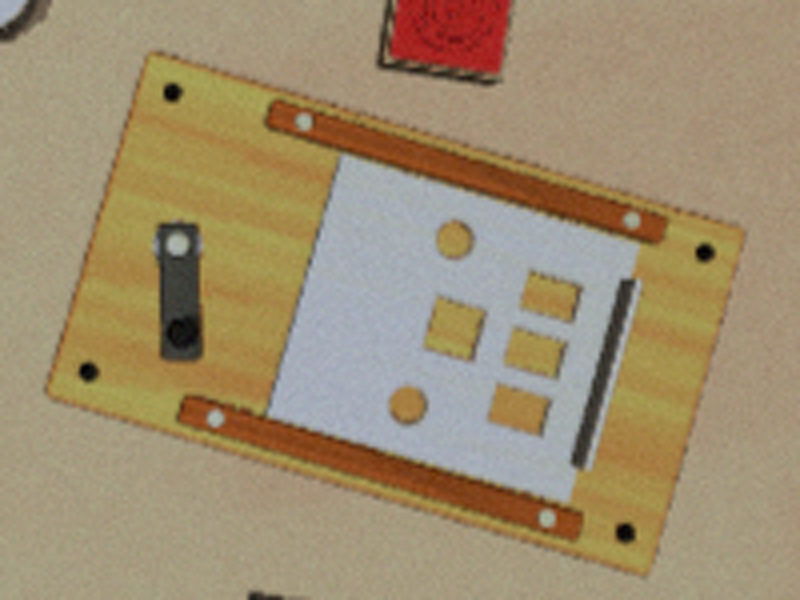

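The crop shows the +x plate edge at (340,155)-(268,415), holes at (455,240) and (408,405), and the bright lip top at (636,280)-(587,468). The keeper pivot is at (177,243) and the knob at (182,330).

```bash
cat >> h.py <<'E'
A=np.radians(72.3); O=np.array([511.0,-11.2]); RJ=np.array([[np.cos(A),-np.sin(A)],[np.sin(A),np.cos(A)]])
def jig(p): return RJ.T@(np.asarray(p)[:2]-O)
def wld(p): return O+RJ@np.asarray(p,float)
E
python3 - <<'E'
from h import *
d=load('top0')
for n,c,z in [('pivot',(177,243),24),('knob',(182,330),49),('tip',(182,358),24),('lipA',(637,280),36),('lipB',(589,468),36),('holeA',(455,240),26),('holeB',(408,405),26),('edgeA',(340,155),28),('edgeB',(268,415),28),('railTL',(270,115),22),('railTR',(665,230),22),('railBL',(182,408),22),('railBR',(580,525),22),('ctl',(172,92),12),('cbr',(625,532),12),('ctr',(705,252),12),('cbl',(88,371),12)]:
    p=onz(d,290+c[0]/4,190+c[1]/4,z); print(n,p.round(1),jig(p).round(1))
print('lip start',wld((-130,0)))
s=load('scene0')
for p in [(90,0,24),(10,35,22),(10,-35,22),(-130,75,12),(125,-75,12),(-100,57,22)]: print(p,proj(s,[*wld(p[:2]),p[2]]).round(1))
E
```

```text
pivot [538.4  74.2  24. ] [89.7 -0.1]
knob [503.2  73.6  49. ] [78.4 33.2]
tip [491.8  73.   24. ] [74.4 43.9]
lipA [ 520.1 -110.2   36. ] [-91.6 -38.7]
lipB [445.3 -88.6  36. ] [-93.7  39.1]
holeA [537.7 -38.7  26. ] [-18.1 -33.8]
holeB [471.3 -18.   26. ] [-18.5  35.8]
edgeA [572.9   7.5  28. ] [ 36.7 -53.3]
edgeB [468.4  38.9  28. ] [34.8 55.8]
railTL [590.2  35.2  22. ] [ 68.3 -61.4]
railTR [ 540.5 -125.7   22. ] [-100.1  -62.9]
railBL [471.6  73.3  22. ] [68.5 63.2]
railBR [421.4 -87.2  22. ] [-99.7  62.2]
ctl [601.3  74.9  12. ] [109.5 -59.9]
cbr [ 417.3 -107.8   12. ] [-120.5   59.9]
ctr [ 531.5 -144.5   12. ] [-120.8  -60.1]
cbl [487.  111.3  12. ] [109.4  60.1]
lip start [ 471.47570208 -135.04599256]
(90, 0, 24) [336.9 283.8]
(10, 35, 22) [392.7 294.6]
(10, -35, 22) [380.7 262.5]
(-130, 75, 12) [487.3 306.5]
(125, -75, 12) [306.2 258.1]
(-100, 57, 22) [465.8 296. ]
```

Holes are about 28 mm short of home, and the keeper is at about 0.33 rad. I'll approach behind the lip with the fingers shut.

{"name": "move_arm", "arguments": {"targets": "-1 2.15 -2.05 0 0 0 0;-1 2.15 -2.05 0 0 0 0;-1 2.15 -2.05 0 0 0 0;-1 2.15 -2.05 0 0 0 0;-1 2.15 -2.05 0 0 0 0"}}

```text
clock: 0.52
eef_pos: [234.4, -505.0, 230.9]
tool_rot: [-3.141, 0.0, 0.239]
force: [1.4, -0.4, 0.5]
width: 25.4
gripper_force: 0.0
```

{"name": "move_arm", "arguments": {"targets": "-1 2.15 -2.05 0 0 0 0;-1 2.15 -2.05 0 0 0 0;-1 2.15 -2.05 0 0 0 0;-1 2.15 -2.05 0 0 0 0;-1 2.15 -2.05 0 0 0 0"}}

```text
clock: 0.93
eef_pos: [314.6, -380.0, 231.1]
tool_rot: [-3.141, 0.0, 0.239]
force: [0.8, 0.2, -0.4]
width: 0.2
gripper_force: 0.0
```

{"name": "move_arm", "arguments": {"targets": "-1 2.15 -2.05 0 0 0 0;-1 2.15 -2.05 0 0 0 0;-1 2.15 -2.05 0 0 0 0;-1 2.15 -2.05 0 0 0 0;-1 2.15 -2.05 0 0 0 0"}}

```text
clock: 1.35
eef_pos: [394.8, -255.1, 231.2]
tool_rot: [-3.141, 0.0, 0.239]
force: [1.6, -0.4, -0.4]
width: -0.1
gripper_force: 0.0
```

{"name": "move_arm", "arguments": {"targets": "-1 2.15 -2.05 0 0 0 0;-1 2.15 -2.05 0 0 0 0;-1 2.15 -2.05 0 0 0 0;-1 2.15 -2.05 0 0 0 0;-1 2.15 -2.05 0 0 0 0"}}

```text
clock: 1.77
eef_pos: [474.9, -130.1, 231.1]
tool_rot: [-3.141, 0.001, 0.239]
force: [0.8, 0.2, -0.4]
width: 0.5
gripper_force: 0.0
```

{"name": "move_arm", "arguments": {"targets": "-1 0 0 0 0 0 -5.86;-1 0 0 0 0 0 -5.86;-1 0 0 0 0 0 -5.86;-1 0 0 0 0 0 -5.86;-1 0 0 0 0 0 -5.86"}}

```text
clock: 2.18
eef_pos: [474.3, -131.3, 231.0]
tool_rot: [-3.141, 0.001, 0.756]
force: [0.7, 0.1, -0.6]
width: 0.2
gripper_force: 0.0
```

{"name": "move_arm", "arguments": {"targets": "-1 0 0 0 0 0 -5.86;-1 0 0 0 0 0 -5.86;-1 0 0 0 0 0 -5.86;-1 0 0 0 0 0 -5.86;-1 0 0 0 0 0 -5.86"}}

```text
clock: 2.6
eef_pos: [474.3, -131.5, 231.0]
tool_rot: [-3.141, 0.0, 1.267]
force: [0.3, -0.3, 0.0]
width: -0.2
gripper_force: 0.0
```

{"name": "move_arm", "arguments": {"targets": "-1 0 0 3 0 0 0;-1 0 0 3 0 0 0;-1 0 0 3 0 0 0;-1 0 0 3 0 0 0;-1 0 0 3 0 0 0"}}

```text
clock: 3.02
eef_pos: [474.4, -131.6, 80.0]
tool_rot: [3.141, -0.0, 1.261]
force: [1.3, 0.3, -0.0]
width: -0.1
gripper_force: 0.0
```

{"name": "move_arm", "arguments": {"targets": "-1 0 -0.1 2 0 0 0;-1 0 0 2 0 0 0;-1 0 0 1.5 0 0 0;-1 0 0 0.8 0 0 0;-1 0 0 0 0 0 0"}}

```text
clock: 3.43
eef_pos: [472.5, -130.8, 16.7]
tool_rot: [-3.138, 0.0, 1.262]
force: [0.3, 0.2, 0.6]
width: 0.2
gripper_force: 0.0
```

```bash
python3 - <<'E'
from h import *
s=read_state(); print(s['eef_pos'].round(1),jig(s['eef_pos']),s['force'].round(1))
d=grab('scene','s1');im=d['color'][200:360,300:520,::-1]; cv2.imwrite('pics/c2.png',cv2.convertScaleAbs(cv2.resize(im,None,fx=3.6,fy=3.6,interpolation=2),alpha=1.5))
E
```

```text
[ 472.5 -130.8   16.7] [-125.69099177    0.31578685] [0.3 0.2 0.6]
```

View pics/c2.png

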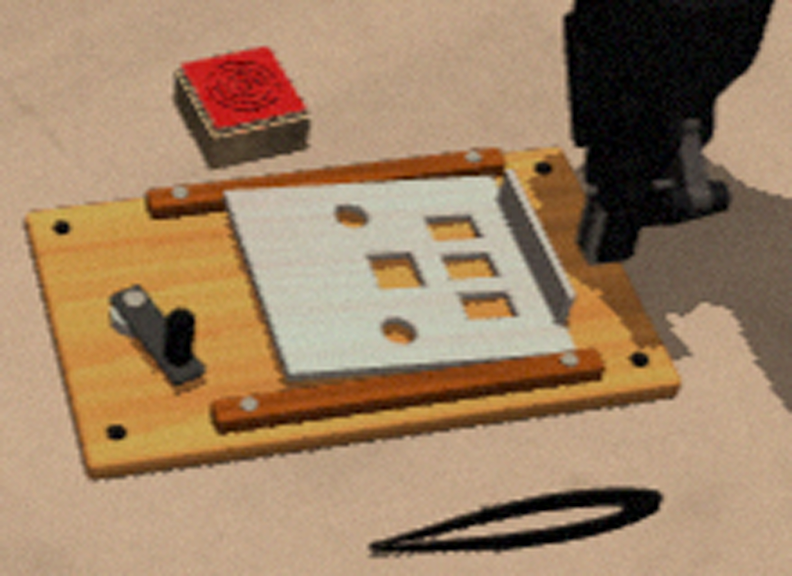

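The scene crop shows the shut fingertips (about (605,240)) standing on the board behind the lip, roughly centred and clear of the rails. Next is the push.

{"name": "move_arm", "arguments": {"targets": "-1 0.5 0 0 0 0 0;-1 0.5 0 0 0 0 0;-1 0.4 0 0 0 0 0;-1 0.3 0 0 0 0 0;-1 0.3 0 0 0 0 0"}}

```text
clock: 3.9
eef_pos: [480.2, -111.8, 18.9]
tool_rot: [3.141, 0.0, 1.262]
force: [-0.3, -2.5, 1.0]
width: -0.1
gripper_force: 1.0
```

{"name": "move_arm", "arguments": {"targets": "-1 0.3 0 0 0 0 0;-1 0.3 0 0 0 0 0;-1 0.3 0 0 0 0 0;-1 0.3 0 0 0 0 0;-1 0.3 0 0 0 0 0"}}

```text
clock: 4.32
eef_pos: [484.3, -97.8, 18.3]
tool_rot: [-3.142, 0.0, 1.261]
force: [-0.2, -1.6, 2.1]
width: 0.0
gripper_force: 1.1
```

```bash
python3 - <<'E'
from h import *
s=read_state(); print(s['eef_pos'].round(1),jig(s['eef_pos']),s['force'].round(1))
d=grab('scene','s2');im=d['color'][200:360,300:520,::-1]; cv2.imwrite('pics/c3.png',cv2.convertScaleAbs(cv2.resize(im,None,fx=3.6,fy=3.6,interpolation=2),alpha=1.5))
E
```

```text
[484.3 -97.8  18.3] [-90.65761504  -0.90500528] [-0.2 -1.6  2.1]
```

View pics/c3.png

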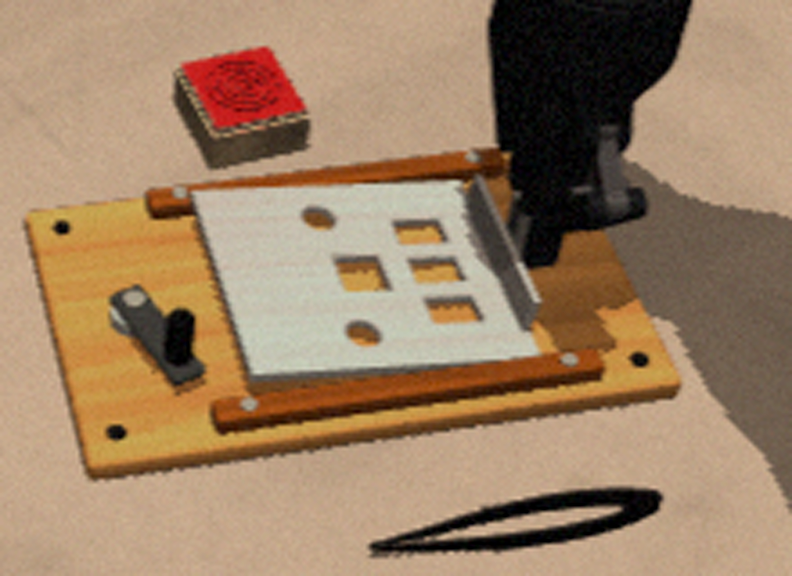

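The plate slides along straight and is still propped, with about 13 mm left to go. I'll continue gently.

{"name": "move_arm", "arguments": {"targets": "-1 0.25 0 0 0 0 0;-1 0.25 0 0 0 0 0;-1 0.2 0 0 0 0 0;-1 0.2 0 0 0 0 0;-1 0.1 0 0 0 0 0"}}

```text
clock: 4.78
eef_pos: [487.7, -87.3, 18.3]
tool_rot: [3.141, -0.001, 1.262]
force: [0.5, 0.0, -0.1]
width: 0.4
gripper_force: 0.0
```

```bash
python3 - <<'E'
from h import *
s=read_state(); print(s['eef_pos'].round(1),jig(s['eef_pos']),s['force'].round(1))
d=grab('scene','s3');im=d['color'][200:360,300:520,::-1]; cv2.imwrite('pics/c4.png',cv2.convertScaleAbs(cv2.resize(im,None,fx=3.6,fy=3.6,interpolation=2),alpha=1.5))
E
```

```text
[487.7 -87.3  18.3] [-79.56202994  -0.95967466] [ 0.5  0.  -0.1]
```

View pics/c4.png

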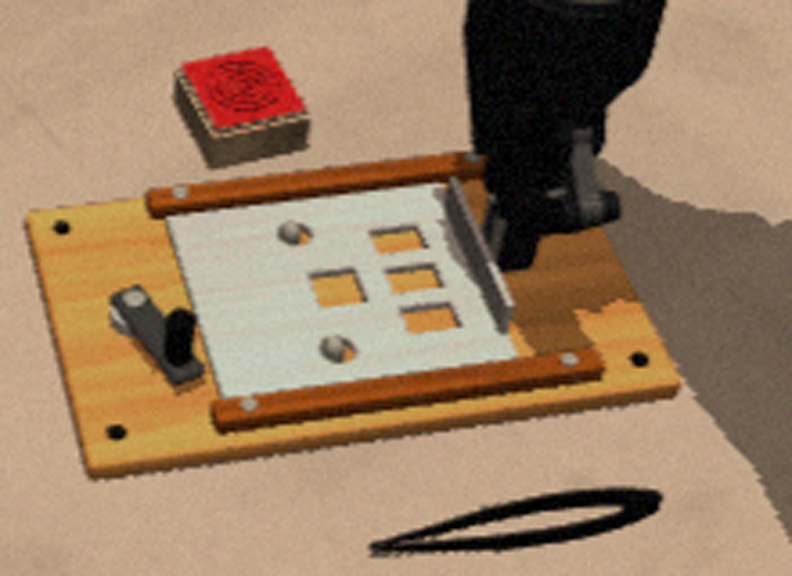

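The plate dropped flat, with the bright pins showing in both holes near (295,232) and (338,348), biased to the +x side. I'll nudge it a little more toward centre, then check.

{"name": "move_arm", "arguments": {"targets": "-1 0.1 0 0 0 0 0;-1 0.1 0 0 0 0 0;-1 0.05 0 0 0 0 0;-1 0 0 0 0 0 0"}}

```text
clock: 5.17
eef_pos: [488.0, -86.0, 18.3]
tool_rot: [-3.141, 0.0, 1.261]
force: [0.4, -0.1, 0.3]
width: -0.1
gripper_force: 0.2
```

```bash
python3 - <<'E'
from h import *
s=read_state(); print(s['eef_pos'].round(1),jig(s['eef_pos']),s['force'].round(1))
d=grab('scene','s4');t=grab('top','t4')
a=cv2.resize(d['color'][230:310,340:450,::-1],(440,320),interpolation=2)
b=cv2.resize(t['color'][225:305,350:460,::-1],(440,320),interpolation=2)
cv2.imwrite('pics/c5.png',cv2.resize(cv2.convertScaleAbs(np.vstack([a,b]),alpha=1.6),(412,600)))
E
```

```text
[488.  -86.   18.3] [-78.23249945  -0.80455558] [ 0.4 -0.1  0.3]
```

View pics/c5.png

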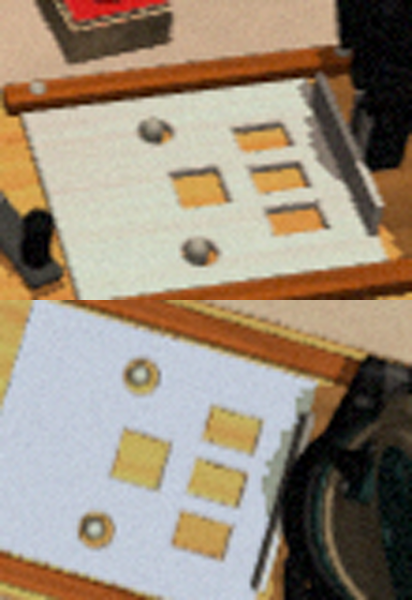

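Both views show the pins within the holes, close to concentric in the top view at (141,376) and (95,528), and the plate is flat. I'll back off, rise and go round behind the knob.

{"name": "move_arm", "arguments": {"targets": "-1 -0.8 0 0 0 0 0;-1 -0.7 0 0 0 0 0;-1 0 0 -2.5 0 0 0;-1 0 0 -2.5 0 0 0;-1 0 0 -2.5 0 0 0"}}

```text
clock: 5.68
eef_pos: [482.6, -101.3, 93.8]
tool_rot: [-3.14, 0.001, 1.26]
force: [0.3, -0.4, 0.1]
width: -0.1
gripper_force: 0.0
```

{"name": "move_arm", "arguments": {"targets": "-1 3 -1 0 0 0 0;-1 3 -1 0 0 0 0;-1 3 -1 0 0 0 0;-1 3 -1 0 0 0 0;-1 3 -1 0 0 0 0"}}

```text
clock: 6.1
eef_pos: [481.4, 58.0, 93.5]
tool_rot: [3.141, 0.0, 1.26]
force: [-0.2, 0.7, -0.1]
width: -0.1
gripper_force: 0.0
```

{"name": "move_arm", "arguments": {"targets": "-1 3 -1 0 0 0 0;-1 0.8 0 0 0 0 0;-1 0 0 0 0 0 -6.8;-1 0 0 0 0 0 -6.8;-1 0 0 0 0 0 -6.8"}}

```text
clock: 6.52
eef_pos: [483.6, 96.3, 93.3]
tool_rot: [-3.142, 0.001, 1.623]
force: [-0.4, 0.1, 0.6]
width: 0.0
gripper_force: 0.0
```

{"name": "move_arm", "arguments": {"targets": "-1 0 0 0 0 0 -6.8;-1 0 0 0 0 0 -6.8;-1 0 0 0 0 0 -6.8;-1 0 0 0 0 0 -6.8;-1 0 0 0 0 0 -6.8"}}

```text
clock: 6.93
eef_pos: [483.7, 95.6, 93.3]
tool_rot: [-3.141, 0.001, 2.215]
force: [-0.2, -0.4, -0.0]
width: 0.1
gripper_force: 0.0
```

```bash
python3 - <<'E'
from h import *
s=read_state(); print(s['eef_pos'].round(1),jig(s['eef_pos']),s['force'].round(1),s['tool_rot'])
d=grab('scene','s5');im=d['color'][180:340,270:490,::-1]; cv2.imwrite('pics/c6.png',cv2.convertScaleAbs(cv2.resize(im,None,fx=3.6,fy=3.6,interpolation=2),alpha=1.5))
E
```

```text
[483.7  95.6  93.3] [93.47236221 58.4567924 ] [-0.2 -0.4 -0. ] [-3.14115806e+00  6.31080520e-04  2.21547569e+00]
```

View pics/c6.png

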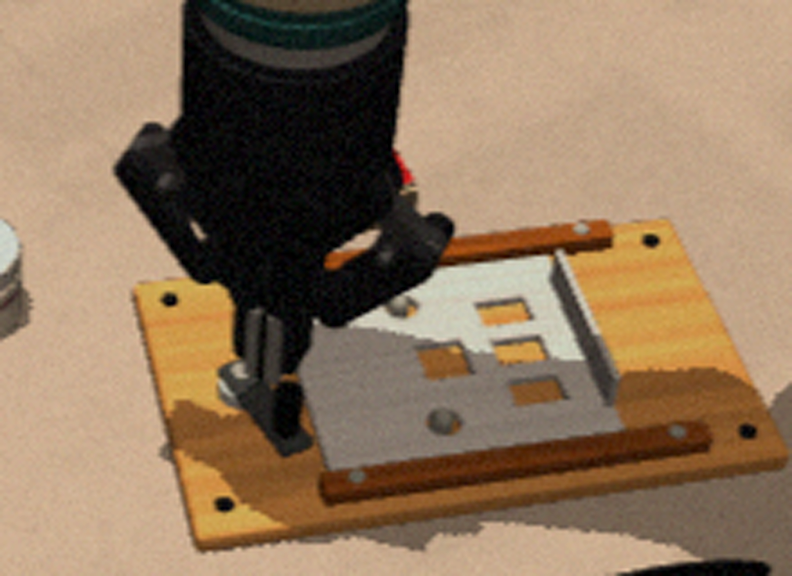

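The tool hovers on the knob's outer side, aligned, with the keeper unchanged. I'll descend to z≈31 and push along tool −x.

{"name": "move_arm", "arguments": {"targets": "-1 0 0 2 0 0 0;-1 0 0 2 0 0 0;-1 0 0 1.5 0 0 0;-1 0 0 0.7 0 0 0;-1 0 0 0 0 0 0"}}

```text
clock: 7.4
eef_pos: [482.7, 96.1, 30.1]
tool_rot: [-3.139, -0.001, 2.209]
force: [-0.2, -0.4, 0.1]
width: 0.0
gripper_force: 0.0
```

{"name": "move_arm", "arguments": {"targets": "-1 -0.4 0 0 0 0 0;-1 -0.4 0 0 0 0 0;-1 -0.4 0 0 0 0 0;-1 -0.4 0 0 0 0 0;-1 -0.4 0 0 0 0 0"}}

```text
clock: 7.82
eef_pos: [495.6, 80.8, 31.8]
tool_rot: [3.141, -0.0, 2.21]
force: [-1.3, 0.4, 0.6]
width: -0.1
gripper_force: 0.9
```

```bash
python3 - <<'E'
from h import *
s=read_state(); print(s['eef_pos'].round(1),jig(s['eef_pos']),s['force'].round(1),s['tool_rot'])
d=grab('scene','s6');im=d['color'][180:340,270:490,::-1]; cv2.imwrite('pics/c7.png',cv2.convertScaleAbs(cv2.resize(im,None,fx=3.6,fy=3.6,interpolation=2),alpha=1.5))
E
```

```text
[495.6  80.8  31.8] [82.92202123 42.60925756] [-1.3  0.4  0.6] [ 3.14137818e+00 -1.60703410e-04  2.21048892e+00]
```

View pics/c7.png

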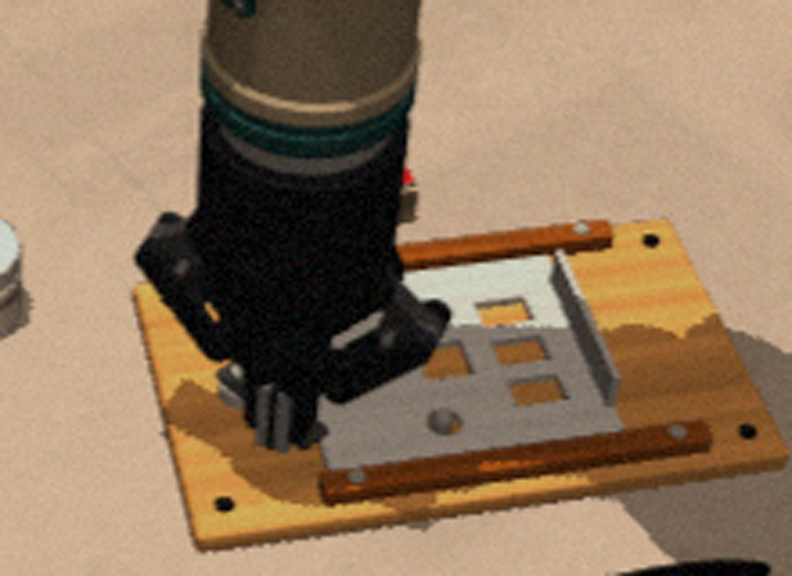

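The fingers are against the knob (about 1.3 N) and the bar tip has moved to (318,432). I'll keep pushing.

{"name": "move_arm", "arguments": {"targets": "-1 -0.35 0 0 0 0 0;-1 -0.35 0 0 0 0 0;-1 -0.35 0 0 0 0 0;-1 -0.35 0 0 0 0 0;-1 -0.35 0 0 0 0 0"}}

```text
clock: 8.28
eef_pos: [506.2, 66.7, 31.3]
tool_rot: [-3.142, 0.0, 2.211]
force: [-0.1, 0.1, 0.2]
width: 0.1
gripper_force: 0.6
```

{"name": "move_arm", "arguments": {"targets": "-1 -0.35 0 0 0 0 0;-1 -0.35 0 0 0 0 0;-1 -0.3 0 0 0 0 0;-1 -0.25 0 0 0 0 0;-1 -0.2 0 0 0 0 0"}}

```text
clock: 8.7
eef_pos: [515.1, 55.4, 31.4]
tool_rot: [3.141, 0.0, 2.211]
force: [-0.8, 1.7, 0.8]
width: 0.0
gripper_force: 0.7
```

```bash
python3 - <<'E'
from h import *
s=read_state(); p=jig(s['eef_pos']); print(s['eef_pos'].round(1),p,'u',p@[-.59,-.807],s['force'].round(1))
E
```

```text
[515.1  55.4  31.4] [64.70740096 16.29663369] u -51.32874995551607 [-0.8  1.7  0.8]
```

{"name": "move_arm", "arguments": {"targets": "-1 -0.15 0 0 0 0 0;-1 -0.15 0 0 0 0 0;-1 -0.1 0 0 0 0 0;-1 0 0 0 0 0 0"}}

```text
clock: 9.03
eef_pos: [517.1, 52.3, 31.4]
tool_rot: [3.141, -0.0, 2.211]
force: [-1.0, 1.6, 0.9]
width: 0.2
gripper_force: 0.5
```

```bash
python3 - <<'E'
from h import *
s=read_state(); p=jig(s['eef_pos']); print(p,'u',p@[-.59,-.807],s['force'].round(1))
E
```

```text
[62.31357382 13.44908081] u -47.61841677010585 [-1.   1.6  0.9]
```

{"name": "move_arm", "arguments": {"targets": "-1 -0.15 0 0 0 0 0;-1 -0.15 0 0 0 0 0;-1 0 0 0 0 0 0"}}

```text
clock: 9.28
eef_pos: [517.3, 52.0, 31.3]
tool_rot: [-3.141, -0.003, 2.213]
force: [-3.6, 7.3, 2.5]
width: 0.1
gripper_force: 3.7
```

```bash
python3 - <<'E'
from h import *
s=read_state(); p=jig(s['eef_pos']); print(p,'u',p@[-.59,-.807],s['force'].round(1))
E
```

```text
[62.13305558 13.20507986] u -47.31500223974451 [-3.6  7.3  2.5]
```

Force has risen sharply, so the keeper is at its stop. I'll back off the way I came, rise clear and check.

{"name": "move_arm", "arguments": {"targets": "-1 0.6 0 0 0 0 0;-1 1 0 0 0 0 0;-1 1 0 0 0 0 0;-1 0 0 -3 0 0 0;-1 0 0 -4 0 0 0"}}

```text
clock: 9.7
eef_pos: [500.0, 71.3, 99.7]
tool_rot: [-3.135, -0.003, 2.214]
force: [1.1, -0.4, 0.5]
width: 0.2
gripper_force: 0.0
```

{"name": "move_arm", "arguments": {"targets": "-1 3 0 -4 0 0 0;-1 4 0 -2 0 0 0;-1 4 0 0 0 0 0;-1 4 0 0 0 0 0;-1 4 0 0 0 0 0"}}

```text
clock: 10.12
eef_pos: [393.2, 218.0, 154.0]
tool_rot: [3.14, 0.001, 2.21]
force: [0.3, 0.9, 0.3]
width: -0.0
gripper_force: 0.0
```

```bash
python3 - <<'E'
from h import *
s=read_state(); print(s['eef_pos'].round(1),s['force'].round(1))
d=grab('scene','s7');t=grab('top','t7')
a=cv2.resize(d['color'][200:350,290:510,::-1],(440,300),interpolation=2)
b=cv2.resize(t['color'][190:340,280:500,::-1],(440,300),interpolation=2)
cv2.imwrite('pics/c8.png',cv2.convertScaleAbs(np.vstack([a,b]),alpha=1.6))
E
```

```text
[393.2 218.  154. ] [0.3 0.9 0.3]
```

View pics/c8.png

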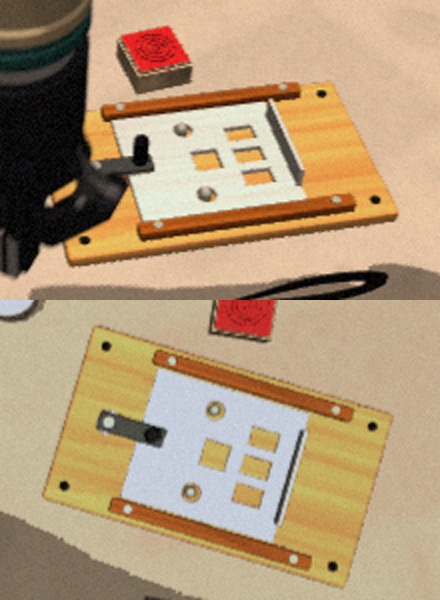

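The keeper lies parallel to the rails over the plate's end (knob at (152,435) in the lower view). Both pins are centred in their holes, the bystanders look untouched, and the arm is clear.

```bash
python3 -c "
from cell import order; print(order.finish_job())"
```

```text
the job is handed in; nothing more can be done
None
```

The plate lies flat with both holes over the pins, the keeper is swung to its stop over the plate's end, and the job is handed in; the hand-in call returned no verdict.

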